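Pad the drying rail and lean the board on it

TASK

Hang the mint saddle pad over the bar of the steel drying rail. Then take the bamboo board out of its slotted stand and set it on the counter on its short end, leaning back against the pad at a modest slant, square to the rail, so that its wood rests on the pad and not on bare metal. Leave the colander, soap dispenser, processor lid and pinch bowl where they are.

Things in the scene. Friction and masses are not known exactly. Their poses are not given: they have to be found in the camera images.
- rail: Fixed steel drying rail: a round level bar, 14 mm thick, 260 mm long between two posts (14 mm thick, round foot plates 48 mm wide, 20 mm balls on top). Bar axis 120 mm above the counter. Origin on the counter below the bar's middle; y along the bar, x level and square to it, z up. Place and yaw vary.
- rail_mid (a point): Middle of the rail's bar, on the bar's axis, 120 mm above the counter; axes as the rail's.
- pad: Loose mint-green rigid saddle pad, an upside-down U of 180 g, at first standing on its legs on the counter. 110 mm long (its y, along the bar when hung), 32 mm wide over its flat legs (its x; 39 mm over flared lips, lowest 13 mm), 72 mm tall. Gap between legs 22 mm, open below and at both ends; walls 5 mm, roof 6 mm. Origin midway between the leg ends, z up to the roof.
- pad_saddle (a point): Middle of the underside of the pad's roof, 66 mm above the pad's origin: the face that sits on the bar.
- stand: Fixed dark steel board stand: base 70 x 110 mm, 8 mm thick, with two upright 8 mm plates along its y, up to 40 mm above the counter, which leave a slot 17 mm wide. Origin on the counter under the middle; x is square to the slot. Place and yaw vary.
- board: Loose bamboo board, 240 g, 12 mm thick (its x), 140 mm wide (its y), 200 mm tall (its z). Origin at the centre of its lower short end face, z along its height. At first it stands upright in the stand's slot, lower end 8 mm above the counter.
- colander: Bystander: steel colander, 196 mm across the rim, 95 mm tall, two loop handles along its y. Origin at centre of underside.
- soap: Bystander: white soap dispenser with chrome push pump, 68 mm across, 175 mm tall. Origin at centre of underside.
- lid: Bystander: clear food-processor lid lying flat, 170 mm across, 20 mm thick, with a feed tube to 65 mm height and a black and red latch at its edge. Origin at centre of underside.
- pinch_bowl: Bystander: stoneware pinch bowl, 76 mm across, 35 mm tall. Origin at centre of underside.
Mind the look-alikes: they are no part of the job. Of the things like the pad, leave any that is blue, pink or purple; of the rest the larger one is meant.

How it is judged:
On the way, in this order (a step that is already met when the one before it is completed fails the run):
1. the pad hangs astride the bar, let go (z of pad_saddle in the frame of rail_mid between 0.003 and 0.014 m and x of pad_saddle in the frame of rail_mid between -0.012 and 0.012 m and y of pad_saddle in the frame of rail_mid between -0.085 and 0.085 m and angle between pad's own z axis and vertical below 0.4 rad and angle between the y axis of pad and the y axis of rail, either way round below 0.4 rad and contact force between pad and rail above 0.2 N and contact force between pad and the fingers below 0.05 N), for 0.2 s.
2. the board stands on the counter and leans on the pad, let go (height (world z) of board below 0.012 m and angle between board's own z axis and vertical between 0.1 and 0.65 rad and angle between the y axis of board and the y axis of rail, either way round below 0.35 rad and contact force between board and pad above 0.05 N and contact force between board and rail below 0.05 N and contact force between board and the fingers below 0.05 N), for 0.2 s.
At the end, for the whole second after the job is handed in: Pad astride the bar, roof resting on it, within 0.4 rad of upright and of the bar's line. Board's short end on the counter (within 12 mm), slant 0.1 to 0.65 rad, square to the rail within 0.35 rad, pressing on the pad, not touching the rail. Both let go and still (under 0.02 m/s) (all of step 1 and all of step 2 and linear speed of each of pad, board below 0.02 m/s).
It fails at once if the steel colander is moved by more than 30 mm (distance of colander from where it was at the start of the episode above 0.03 m).
It fails at once if the soap dispenser is moved by more than 30 mm (distance of soap from where it was at the start of the episode above 0.03 m).
It fails at once if the processor lid is moved by more than 30 mm (distance of lid from where it was at the start of the episode above 0.03 m).
It fails at once if the pinch bowl is moved by more than 30 mm (distance of pinch_bowl from where it was at the start of the episode above 0.03 m).
It also fails if it takes over 54 s, if anything falls off the work surface, if the arm or the gripper's body presses on something with over 40 N, if the wrist force passes 120 N, or if a joint passes its speed limit or range.

ROBOT

A 7-joint arm with a two-finger parallel gripper is mounted at the origin on the work surface. World frame = base frame: x ahead of the robot, y to its left, z up, the work surface at z = 0. Lengths are in m, angles in rad, forces in N, time in s.
With the tool pointing down it reaches from about 0.35 to 0.9 m from the base axis. Payload 7.2 kg.
Tool frame: the origin (TCP) lies midway between the tips of the shut fingers; the grasp point (between the pads) lies 19 mm behind it; z points along the fingers, y is the line along which they close (so a half turn about z gives the same grasp; the last joint's range is limited). The gripper opens to 88 mm and grips with 3 to 60 N. Pads are 20 mm wide; open, the fingers measure 115 mm over their backs; the gripper's body (75 mm by 178 mm) begins 61 mm behind the grasp point.
Start: joints at [-1.254, 0.411, -0.013, 1.596, 0.006, 1.134, -0.082], TCP at [0.235, 0.579, 0.223] pointing down, gripper open.
Joint ranges: [-2.95, 2.95], [-0.29, 1.99], [-1.47, 1.44], [0.14, 2.54], [-1.03, 4.17], [0.13, 1.85], [-2.86, 2.86]. Speed limits (rad/s): [2.39, 2.39, 3.01, 3.01, 3.14, 3.14, 3.14].

INTERFACE

Orientations are given as a unit quaternion [w, x, y, z].
In Python, from cell import r gives the robot as it stands.
- The arm moves only by the shell command python3 -m creep 'ROWS'. ROWS is JSON, a list of rows, each a list of 7 numbers: the shift along the tool's x, y, z in m, then the turn, a rotation vector about the tool's x, y, z in rad, then the opening, from -1 (shut) to 1 (fully open). In form: [[tx, ty, tz, wx, wy, wz, claw], ...]. A call has 1 to 20 rows; each row shifts and turns the commanded pose from where the row before left it, along the tool's axes as they then stand; what a row does not reach is not made up. A row lasts 1/10 s, in which the tool goes at most 50 mm and 8.59 degrees, less where a joint would pass 70% of its speed; a pose out of reach is approached as far as the arm can. A call is refused whole if a number of a shift passes 0.05 or a number of a turn 0.15, either way. A call with a gripper value outside its range is refused whole. The fingers move at their own pace and stop on an object; the grip force is fixed at half the most. Time passes only in rows, so rows that do not move let the fingers close. It gives the time, the measured TCP pose, the force, the opening and the grip force at its end, in the units of the state.
- r.read_state(): the state, without advancing time (a new reading comes with each control period).
- r.grab_frame(name): name is "scene" or "top" or "wrist"; returns a dict with "image" (384x512x3 uint8, red, green, blue), "vertical_fov" (degrees; the focal length in pixels is half the picture's height over the tangent of half this angle, whatever the lens; pixels are square), "cx", "cy" (the principal point, pixels), "cam_to_world" (4x4, takes a point from camera to world coordinates). Camera axes: x right, y up, looking along -z (the intrinsics and any distortion apply to the point x, -y, -z); pixel columns grow to the right and rows downward; lengths in m; the calibration is good to about 2 mm. A picture is of the moment at which its call begins. There is no depth.
- r.job_done(): hands the job in; it is judged then, once.
The state is a dict: "t": time; "joint_pos": joint angles; "joint_velocities": joint speeds; "effort": joint torques, N m; "position": TCP position; "tool_rot": TCP orientation; "wrist_force": force on the tool from outside, world axes, zero at the start; "wrist_torque": the same for the moment, N m; "finger_gap": opening from 0.0 (shut) to 1.0 (fully open); "grasp_force": force on a finger pad.
Only numpy, scipy, OpenCV 4.12 (cv2) and the standard library are available. Lean on these libraries where they do the work, as an engineer would, in place of code of your own. Each camera call takes 0.05 s, during which the arm holds its last target. There are 200 camera calls.

## Working session

There is one attempt and no reset: what is moved stays moved. The work goes in short steps, Python scripts to look and compute and a shell command to move; the robot and the scene stay as the last step left them, time stands still between calls to the robot, and variables do not carry over. Pictures are saved under pics/ and viewed, at most 14 in all, crops included, and the job is handed in when it is done.

```bash
ls; mkdir -p pics; python3 - <<'E'
from cell import r
import cv2,pickle,numpy as np
s=r.read_state();print({k:np.round(v,3) for k,v in s.items()})
F={}
for n in("scene","top","wrist"):
    f=r.grab_frame(n);F[n]=f;cv2.imwrite(f"pics/{n}0.png",f["image"][:,:,::-1])
    print(n,{k:np.round(v,3) for k,v in f.items() if k!="image"})
pickle.dump(F,open("f0.pkl","wb"))
E
```

```text
pics
{'t': np.float64(0.0), 'joint_pos': array([-1.254,  0.412, -0.013,  1.597,  0.006,  1.134, -0.082]), 'joint_velocities': array([ 0.001,  0.001, -0.001,  0.001, -0.001, -0.003, -0.   ]), 'effort': array([ 1.0000e-03, -5.8797e+01,  6.4200e-01, -2.9106e+01, -5.4000e-02,
        1.9000e-02,  0.0000e+00]), 'position': array([0.234, 0.579, 0.222]), 'tool_rot': array([-0.   ,  0.191,  0.982, -0.001]), 'wrist_force': array([ 0.293, -0.398,  0.629]), 'wrist_torque': array([ 0.028,  0.022, -0.027]), 'grasp_force': np.float64(0.0), 'finger_gap': np.float64(0.998)}
scene {'vertical_fov': np.float64(57.047), 'cx': np.float64(261.173), 'cy': np.float64(189.287), 'cam_to_world': array([[ 0.258, -0.744,  0.617,  1.226],
       [ 0.966,  0.209, -0.152, -0.271],
       [-0.016,  0.635,  0.772,  0.969],
       [ 0.   ,  0.   ,  0.   ,  1.   ]])}
top {'vertical_fov': np.float64(56.113), 'cx': np.float64(254.765), 'cy': np.float64(196.137), 'cam_to_world': array([[-0.021,  0.992, -0.127,  0.386],
       [-1.   , -0.02 ,  0.005, -0.085],
       [ 0.002,  0.128,  0.992,  1.206],
       [ 0.   ,  0.   ,  0.   ,  1.   ]])}
wrist {'vertical_fov': np.float64(60.804), 'cx': np.float64(250.288), 'cy': np.float64(188.246), 'cam_to_world': array([[ 0.375, -0.898, -0.228,  0.173],
       [ 0.927,  0.363,  0.094,  0.606],
       [-0.002, -0.247,  0.969,  0.384],
       [ 0.   ,  0.   ,  0.   ,  1.   ]])}
```

View pics/scene0.png

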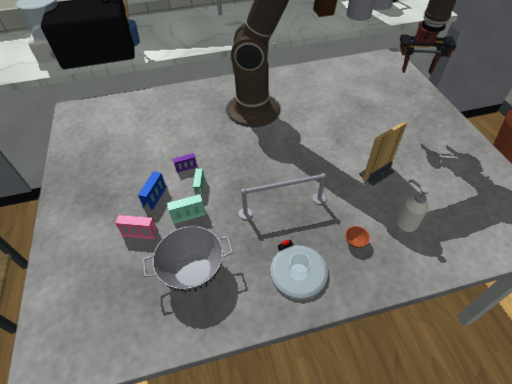

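View pics/top0.png

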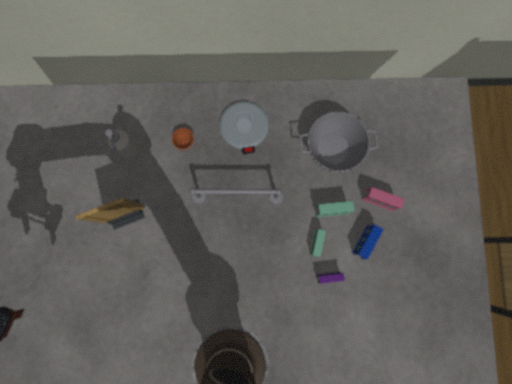

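The mint candidates are the larger one at scene (186,208) / top (336,208) and the smaller one at scene (199,181) / top (319,242). Pink, blue and purple are excluded. The larger mint one fits; I'll confirm it in an enlarged crop while measuring.

```bash
cat > h.py <<'E'
import numpy as np,cv2,pickle
def K(f):
    F=f["image"].shape[0]/2/np.tan(np.radians(f["vertical_fov"])/2);return F
def ray(f,p):
    F=K(f);d=np.array([(p[0]-f["cx"])/F,-(p[1]-f["cy"])/F,-1.]);M=np.array(f["cam_to_world"])
    d=M[:3,:3]@d;return M[:3,3],d/np.linalg.norm(d)
def onz(f,p,z):
    o,d=ray(f,p);return o+d*(z-o[2])/d[2]
def tri(f,p,g,q):
    a,u=ray(f,p);b,v=ray(g,q);t=np.linalg.lstsq(np.c_[u,-v],b-a,rcond=None)[0]
    P,Q=a+u*t[0],b+v*t[1];return (P+Q)/2,np.linalg.norm(P-Q)
def proj(f,X):
    M=np.array(f["cam_to_world"]);c=M[:3,:3].T@(np.asarray(X)-M[:3,3]);F=K(f)
    return np.array([f["cx"]+F*c[0]/-c[2],f["cy"]-F*c[1]/-c[2]])
def mask(f,lo,hi,n=3):
    h=cv2.cvtColor(f["image"],cv2.COLOR_RGB2HSV);m=cv2.inRange(h,np.array(lo),np.array(hi))
    c,_=cv2.findContours(m,cv2.RETR_EXTERNAL,cv2.CHAIN_APPROX_NONE)
    return sorted(c,key=cv2.contourArea)[::-1][:n]
E
python3 - <<'E'
from h import *
F=pickle.load(open("f0.pkl","rb"))
for n in("top","scene"):
    f=F[n]
    for c in mask(f,(65,50,60),(90,255,255),2):
        R=cv2.minAreaRect(c);print(n,"mint",cv2.contourArea(c),np.round(cv2.boxPoints(R),1).tolist())
        if n=="top":
            P=np.array([onz(f,p,.072)[:2] for p in c[:,0]]);Q=cv2.minAreaRect((P*1000).astype(np.float32));print(Q)
    for c in mask(f,(12,90,60),(28,255,255),1): print(n,"bamboo",cv2.approxPolyDP(c,3,True)[:,0].tolist())
    print(n,"hsv pad",cv2.cvtColor(f["image"],cv2.COLOR_RGB2HSV)[208,330 if n=="top" else 186])
t,s=F["top"]["image"],F["scene"]["image"]
z=lambda im,x,y,w,h,k:cv2.resize(im[y:y+h,x:x+w],None,fx=k,fy=k,interpolation=cv2.INTER_CUBIC)
a=np.hstack([z(s,160,160,60,70,4),z(t,300,190,60,70,4),z(s,350,115,60,70,4)])
b=np.hstack([z(t,180,175,110,37,5),z(t,70,190,85,37,5)])[:,:]
b=b[:, :]; W=max(a.shape[1],b.shape[1]);pad=lambda i:cv2.copyMakeBorder(i,0,0,0,W-i.shape[1],cv2.BORDER_CONSTANT)
c=np.vstack([pad(a),pad(b)])
if W>800:c=cv2.resize(c,(800,int(c.shape[0]*800/W)))
print(c.shape,W);cv2.imwrite("pics/crop1.png",c[:,:,::-1])
E
```

```text
top mint 395.5 [[315.8999938964844, 203.60000610351562], [352.70001220703125, 200.1999969482422], [353.79998779296875, 213.10000610351562], [317.0, 216.5]]
((487.54742431640625, -342.9400634765625), (41.016265869140625, 117.91463470458984), 4.019643783569336)
top mint 241.0 [[309.5, 254.1999969482422], [315.20001220703125, 228.0], [325.5, 230.1999969482422], [319.79998779296875, 256.3999938964844]]
((382.8181457519531, -283.5921630859375), (32.83388900756836, 83.26752471923828), 75.31417846679688)
top bamboo [[470, 86], [484, 236], [511, 236], [511, 86]]
top hsv pad [ 77  73 139]
scene mint 938.5 [[165.89999389648438, 168.89999389648438], [203.6999969482422, 167.8000030517578], [205.3000030517578, 222.10000610351562], [167.5, 223.1999969482422]]
scene mint 7.5 [[142.0, 229.0], [143.60000610351562, 228.1999969482422], [146.39999389648438, 233.8000030517578], [144.8000030517578, 234.60000610351562]]
scene bamboo [[511, 293], [465, 326], [455, 316], [492, 281], [135, 383], [511, 383]]
scene hsv pad [ 77  93 107]
(381, 800, 3) 975
```

View pics/crop1.png

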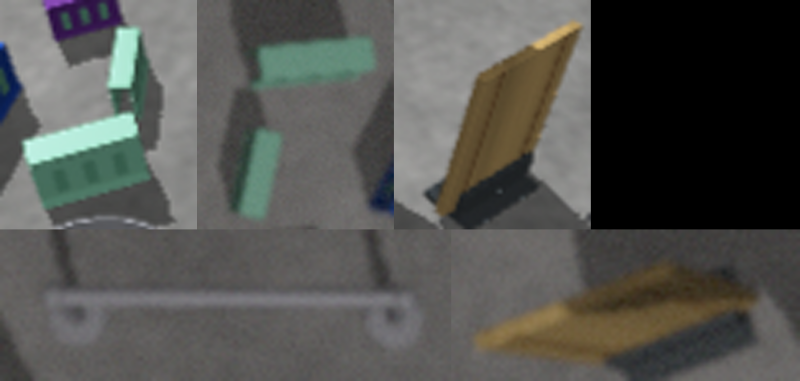

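The crop confirms it: the larger mint pad (scene 186,208) stands clear of the small mint one. The board stands in its stand at scene (388,150). The rail's bar runs through top (192,192) to (280,192). Now coarse positions.

```bash
cat >> h.py <<'E'
from scipy.spatial.transform import Rotation as Ro
def state():
    from cell import r
    s=r.read_state();q=s["tool_rot"];return s,np.array(s["position"]),Ro.from_quat([q[1],q[2],q[3],q[0]])
def goto(p,ydir=None):
    """turn about tool z to align tool y with ydir (world xy), then shift in turned tool axes"""
    s,P,R=state()
    if ydir is not None:
        y=R.inv().apply([ydir[0],ydir[1],0]);w=np.arctan2(-y[0],y[1])
        w=(w+np.pi/2)%np.pi-np.pi/2;print("wz",round(w,3),"j7",round(s["joint_pos"][6],2));R=R*Ro.from_rotvec([0,0,w])
    print("P",P.round(4),"tool x",R.as_matrix()[:,0].round(3),"z",R.as_matrix()[:,2].round(3),"shift",R.inv().apply(np.array(p)-P).round(4))
E
python3 - <<'E'
from h import *
F=pickle.load(open("f0.pkl","rb"));T,S=F["top"],F["scene"]
a,b=onz(T,(192.2,191.9),.12),onz(T,(280,192.1),.12);print("rail top",a.round(3),b.round(3),np.linalg.norm(a-b))
a,b=onz(S,(243,187),.13),onz(S,(323,178),.13);print("rail scene",a.round(3),b.round(3),np.linalg.norm(a-b))
for n in(T,S):
  for c in mask(n,(12,90,60),(28,255,255),40):
    x,y,w,h=cv2.boundingRect(c)
    if n is S and 360<x<400 and 110<y<180 or n is T and 60<x<130 and 190<y<220: print(cv2.contourArea(c),cv2.approxPolyDP(c,2,True)[:,0].tolist())
m=[c for c in mask(T,(65,50,60),(90,255,255),2)]
# scene: bright roof of the mint pads
for c in mask(S,(60,40,150),(95,255,255),2):
    P=np.array([onz(S,p,.072)[:2] for p in c[:,0]]);print("roof scene",c[:,0].mean(0),cv2.minAreaRect((P*1000).astype(np.float32)))
for p,q in(((75.9,217.4),(407,122.3)),((122.9,198.6),(375.3,138.2)),((75.9,217.4),(375.3,138.2)),((122.9,198.6),(407,122.3))): print(tri(T,p,S,q))
E
```

```text
rail top [0.542 0.1   0.12 ] [ 0.536 -0.167  0.12 ] 0.2673147979140008
rail scene [ 0.532 -0.158  0.13 ] [0.564 0.093 0.13 ] 0.25316274250281373
709.5 [[143, 206], [136, 203], [133, 205], [132, 202], [130, 204], [121, 198], [76, 217], [106, 221], [141, 209]]
943.5 [[405, 122], [375, 139], [364, 180], [371, 172], [392, 159]]
roof scene [183.76623377 201.79220779] ((491.7045593261719, -346.83453369140625), (32.8316764831543, 110.08912658691406), 4.923059463500977)
roof scene [197.25531915 177.19148936] ((397.5779113769531, -289.4967956542969), (25.026016235351562, 81.784423828125), 74.84762573242188)
(array([0.46636206, 0.41358219, 0.20110194]), np.float64(0.00644419057358389))
(array([0.51441649, 0.27769851, 0.208312  ]), np.float64(0.0005294860533162006))
(array([0.45663293, 0.37476875, 0.15864065]), np.float64(0.10307435890070275))
(array([0.52840644, 0.30332707, 0.26646584]), np.float64(0.09558077599368626))
```

View pics/wrist0.png

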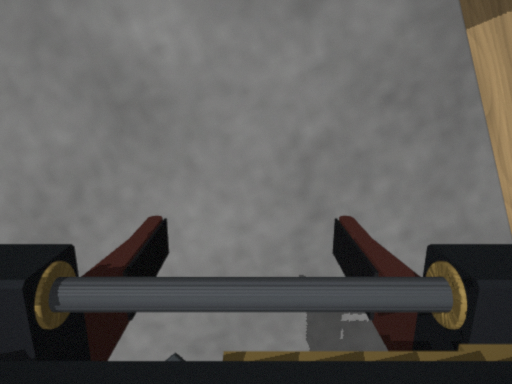

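The wrist view shows only empty counter past the fingers. Next I turn the tool to the pad's line and fly past the rail for a close look.

```bash
python3 -c "
from h import *
goto([.53,-.19,.33],[.996,.085])"
```

```text
wz 1.101 j7 -0.08
P [0.2345 0.5789 0.222 ] tool x [-0.085  0.996 -0.001] z [-0.    -0.001 -1.   ] shift [-0.7914  0.229  -0.1072]
```

```bash
python3 -m creep '[[0,0,-0.0135,0,0,0.1376,0.5],[0,0,-0.0135,0,0,0.1376,0.5],[0,0,-0.0135,0,0,0.1376,0.5],[0,0,-0.0135,0,0,0.1376,0.5],[0,0,-0.0135,0,0,0.1376,0.5],[0,0,-0.0135,0,0,0.1376,0.5],[0,0,-0.0135,0,0,0.1376,0.5],[0,0,-0.0135,0,0,0.1376,0.5]]'; python3 -m creep '[[-0.04,0.0115,0,0,0,0,0.5],[-0.04,0.0115,0,0,0,0,0.5],[-0.04,0.0115,0,0,0,0,0.5],[-0.04,0.0115,0,0,0,0,0.5],[-0.04,0.0115,0,0,0,0,0.5],[-0.04,0.0115,0,0,0,0,0.5],[-0.04,0.0115,0,0,0,0,0.5],[-0.04,0.0115,0,0,0,0,0.5],[-0.04,0.0115,0,0,0,0,0.5],[-0.04,0.0115,0,0,0,0,0.5],[-0.04,0.0115,0,0,0,0,0.5],[-0.04,0.0115,0,0,0,0,0.5],[-0.04,0.0115,0,0,0,0,0.5],[-0.04,0.0115,0,0,0,0,0.5],[-0.04,0.0115,0,0,0,0,0.5],[-0.04,0.0115,0,0,0,0,0.5],[-0.04,0.0115,0,0,0,0,0.5],[-0.04,0.0115,0,0,0,0,0.5],[-0.04,0.0115,0,0,0,0,0.5],[-0.03,0.01,0,0,0,0,0.5]]'
python3 - <<'E'
from h import *
from cell import r
f=r.grab_frame("wrist");pickle.dump(f,open("w1.pkl","wb"));cv2.imwrite("pics/w1.png",f["image"][:,:,::-1])
goto([.49,-.44,.2],[.996,.085])
E
```

```text
t: 0.95
position: [0.2345, 0.5791, 0.3309]
tool_rot: [0.0, 0.678, 0.735, -0.0]
wrist_force: [-0.3, 0.3, -0.7]
finger_gap: 0.752
grasp_force: 0.0
t: 2.95
position: [0.5298, -0.1908, 0.3305]
tool_rot: [0.0, 0.677, 0.736, -0.0]
wrist_force: [0.9, 0.4, -0.4]
finger_gap: 0.747
grasp_force: 0.0
wz -0.004 j7 0.6
P [ 0.5302 -0.1948  0.3304] tool x [-0.085  0.996 -0.004] z [ 0.    -0.004 -1.   ] shift [-0.2404 -0.0609  0.1313]
```

View pics/w1.png

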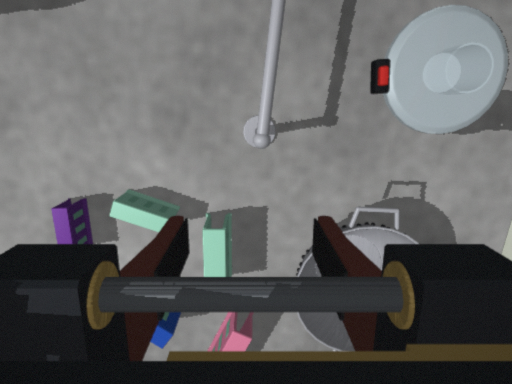

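The wrist picture shows the rail's near post ball at (262,140), with the bar running up to (278,0). The big mint pad's near end is at (217,215), the small one is at (145,210), and the lid is at (447,70). I'll measure the bar's centreline by row profiles.

```bash
cat >> h.py <<'E'
def bar(f,rows,x0,x1):
    """brightest band of the steel bar per row -> centre points on the plane z=.12"""
    g=cv2.GaussianBlur(f["image"],(3,3),0).astype(float)
    pts=[]
    for y in rows:
        p=g[y,x0:x1].mean(1);d=np.gradient(p);d=p-np.median(p)
        w=np.abs(d)>12;
        if w.sum()>4: i=np.where(w)[0];pts.append((x0+(i.min()+i.max())/2,y,i.max()-i.min()+1))
    return np.array(pts)
E
python3 - <<'E'
from h import *
f=pickle.load(open("w1.pkl","rb"))
for y in(10,60,110):print(f["image"][y,255:295].mean(1).round().astype(int).tolist())
b=bar(f,range(4,120,4),250,300);print(b.round(1).tolist())
E
python3 -m creep '[[-0.04,-0.01,0.02,0,0,0,0.5],[-0.04,-0.01,0.02,0,0,0,0.5],[-0.04,-0.01,0.02,0,0,0,0.5],[-0.04,-0.01,0.02,0,0,0,0.5],[-0.04,-0.01,0.02,0,0,0,0.5],[-0.04,-0.01,0.03,0,0,0,0.5],[0,0,0,0,0,0,0.5]]'
python3 - <<'E'
from h import *
from cell import r
f=r.grab_frame("wrist");pickle.dump(f,open("w2.pkl","wb"));cv2.imwrite("pics/w2.png",f["image"][:,:,::-1])
E
```

```text
[130, 130, 133, 131, 132, 131, 128, 129, 128, 125, 126, 124, 124, 122, 123, 130, 154, 165, 173, 176, 175, 169, 165, 157, 143, 130, 117, 99, 86, 98, 119, 122, 123, 120, 120, 119, 121, 122, 121, 119]
[132, 132, 133, 133, 134, 132, 133, 131, 130, 136, 153, 168, 176, 184, 186, 177, 171, 158, 145, 132, 118, 99, 97, 116, 129, 128, 128, 128, 127, 129, 131, 129, 129, 128, 130, 132, 131, 130, 129, 132]
[140, 140, 139, 140, 149, 167, 180, 193, 200, 185, 171, 160, 145, 130, 116, 98, 103, 132, 137, 137, 137, 138, 137, 139, 136, 135, 133, 133, 134, 133, 134, 132, 132, 134, 133, 132, 132, 134, 133, 135]
[[278.5, 4.0, 14.0], [277.5, 8.0, 14.0], [277.5, 12.0, 14.0], [284.5, 16.0, 30.0], [276.5, 20.0, 14.0], [275.5, 24.0, 14.0], [275.5, 28.0, 14.0], [274.5, 32.0, 14.0], [273.5, 36.0, 14.0], [273.5, 40.0, 14.0], [273.0, 44.0, 15.0], [272.5, 48.0, 14.0], [272.5, 52.0, 14.0], [271.5, 56.0, 14.0], [271.5, 60.0, 14.0], [271.0, 64.0, 13.0], [270.5, 68.0, 14.0], [270.5, 72.0, 14.0], [269.5, 76.0, 14.0], [269.0, 80.0, 13.0], [268.5, 84.0, 14.0], [268.0, 88.0, 13.0], [268.0, 92.0, 13.0], [267.0, 96.0, 13.0], [267.0, 100.0, 13.0], [266.0, 104.0, 13.0], [265.5, 108.0, 14.0], [265.0, 112.0, 13.0], [263.0, 116.0, 17.0]]
t: 3.7
position: [0.4853, -0.4361, 0.1971]
tool_rot: [-0.003, 0.679, 0.734, -0.002]
wrist_force: [0.3, 0.1, -0.6]
finger_gap: 0.751
grasp_force: 0.0
```

View pics/w2.png

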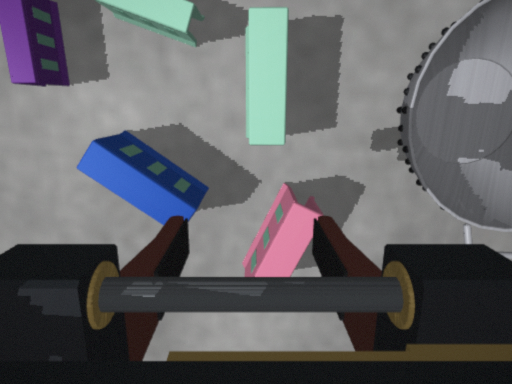

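The wrist picture shows the big pad's roof as a clean rectangle, (250,9) to (287,144). Blue and pink pieces lie nearby and the colander is at right. I'll compute the pad and the rail.

```bash
python3 - <<'E'
from h import *
f=pickle.load(open("w1.pkl","rb"));b=bar(f,[y for y in range(4,112,4) if y!=16],250,300)
P=np.array([onz(f,p[:2],.12)[:2] for p in b]);l=cv2.fitLine(P.astype(np.float32),cv2.DIST_L2,0,.01,.01).ravel()
print("bar dir",l[:2],"pt",l[2:]);B=onz(f,(262,139),.13);print("ball",B)
d=l[:2]*np.sign(l[1]);e=l[2:]+d*(d@(B[:2]-l[2:]));m=e+d*.130;print("rail end",e,"mid",m, "mid if .137",e+d*.137)
f=pickle.load(open("w2.pkl","rb"))
for c in mask(f,(60,40,150),(95,255,255),2):
    P=np.array([onz(f,p,.072)[:2] for p in c[:,0]]);q=cv2.minAreaRect((P*1000).astype(np.float32));print(cv2.contourArea(c),q)
    if q[1][0]*q[1][1]>3000:
        a=np.radians(q[2]);u=np.array([np.cos(a),np.sin(a)])
        if q[1][0]>q[1][1]:u=np.array([-u[1],u[0]])
        u*=np.sign(u[0]);print("pad x dir",u);goto([q[0][0]/1e3,q[0][1]/1e3,.15],u)
E
```

```text
bar dir [0.02625946 0.9996552 ] pt [ 0.5426226  -0.07287338]
ball [ 0.53994503 -0.15801048  0.13      ]
rail end [ 0.5403859  -0.15802207] mid [ 0.54379963 -0.02806689] mid if .137 [ 0.54398344 -0.02106931]
5299.5 ((490.19476318359375, -345.91851806640625), (33.64548873901367, 108.47932434082031), 4.533116817474365)
pad x dir [0.99687182 0.0790353 ]
wz 0.001 j7 1.12
P [ 0.4873 -0.4339  0.1988] tool x [-0.079  0.997  0.001] z [-0.004  0.001 -1.   ] shift [0.0874 0.01   0.0488]
1507.0 ((390.49859619140625, -296.0797424316406), (22.85749626159668, 71.6246109008789), 76.64228820800781)
```

```bash
python3 -m creep '[[0.03,0.004,0.01,0,0,0,0.5],[0.03,0.003,0.02,0,0,0,0.5],[0.0274,0.003,0.019,0,0,0,0.5],[0,0,0.03,0,0,0,0.5],[0,0,0.03,0,0,0,0.5],[0,0,0.03,0,0,0,0.5],[0,0,0.0185,0,0,0,0.5],[0,0,0,0,0,0,0.5],[0,0,0,0,0,0,-1],[0,0,0,0,0,0,-1],[0,0,0,0,0,0,-1],[0,0,0,0,0,0,-1],[0,0,0,0,0,0,-1],[0,0,0,0,0,0,-1]]'; python3 -c "
from h import *
goto([.5438,-.028,.26],[.99966,-.02626])"
```

```text
t: 5.15
position: [0.4931, -0.3441, 0.0443]
tool_rot: [0.0, 0.676, 0.737, 0.0]
wrist_force: [-0.4, 1.4, 4.8]
finger_gap: 0.366
grasp_force: 29.7
wz 0.111 j7 1.13
P [ 0.4931 -0.3441  0.0443] tool x [ 0.026  1.    -0.   ] z [ 0.001 -0.    -1.   ] shift [ 0.3173  0.0426 -0.2157]
```

```bash
python3 -m creep '[[0,0,-0.02,0,0,0,-1],[0,0,-0.03,0,0,0,-1],[0,0,-0.03,0,0,0,-1],[0,0,-0.03,0,0,0.055,-1],[0,0,-0.03,0,0,0.056,-1],[0,0,-0.025,0,0,0,-1],[0.03,0.004,0,0,0,0,-1],[0.03,0.004,0,0,0,0,-1],[0.03,0.004,0,0,0,0,-1],[0.03,0.004,0,0,0,0,-1],[0.03,0.004,0,0,0,0,-1],[0.03,0.004,0,0,0,0,-1],[0.03,0.004,0,0,0,0,-1],[0.03,0.004,0,0,0,0,-1],[0.03,0.004,0,0,0,0,-1],[0.03,0.004,0,0,0,0,-1],[0.018,0.002,0,0,0,0,-1],[0,0,0,0,0,0,-1],[0,0,0,0,0,0,-1]]'
python3 - <<'E'
from h import *
from cell import r
goto([.5438,-.028,.1053],[.99966,-.02626])
for n in("wrist","scene","top"):
    f=r.grab_frame(n);pickle.dump(f,open(n+"3.pkl","wb"));cv2.imwrite(f"pics/{n}3.png",f["image"][:,:,::-1])
E
```

```text
t: 7.05
position: [0.5427, -0.0275, 0.2085]
tool_rot: [-0.0, 0.716, 0.698, -0.0]
wrist_force: [-0.3, -0.4, -1.7]
finger_gap: 0.365
grasp_force: 29.8
wz 0.001 j7 0.29
P [ 0.5427 -0.0275  0.2085] tool x [ 0.026  1.    -0.001] z [-0.001 -0.001 -1.   ] shift [-0.0004  0.0012  0.1032]
```

View pics/wrist3.png

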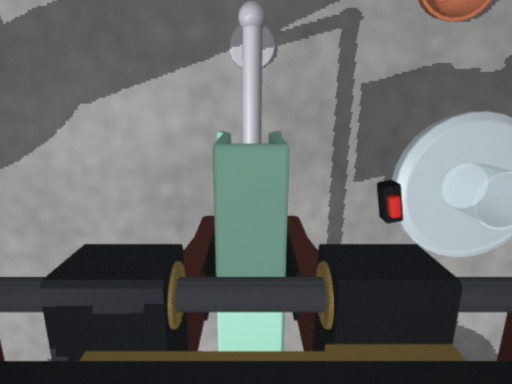

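The pad in hand is centred at column 251, in line with the bar (244–261) and the far ball at (252,14). Now a quick numeric check before lowering.

```bash
python3 - <<'E'
from h import *
f=pickle.load(open("wrist3.pkl","rb"))
print("ball",onz(f,(252,15),.13))
for y in(60,80,100,120,130):print(y,f["image"][y,235:270].mean(1).round().astype(int).tolist())
for y in(50,70,90,110,125):
    print(y,onz(f,(251.5,y),.12).round(4))
a,b=onz(f,(213.5,150),.236),onz(f,(288.5,150),.236);print("pad end",a.round(4),b.round(4),(a+b)/2)
E
```

```text
ball [0.54705451 0.09906004 0.13      ]
60 [199, 194, 192, 191, 191, 191, 189, 187, 178, 188, 197, 202, 208, 212, 206, 201, 196, 191, 182, 170, 160, 151, 140, 128, 113, 103, 118, 163, 182, 185, 187, 186, 184, 169, 129]
80 [151, 154, 154, 156, 153, 155, 152, 158, 176, 190, 196, 204, 211, 217, 212, 205, 199, 192, 180, 172, 161, 150, 141, 125, 111, 101, 103, 130, 146, 147, 147, 145, 144, 144, 145]
100 [157, 155, 157, 157, 157, 156, 157, 162, 183, 190, 197, 206, 214, 221, 215, 208, 198, 190, 181, 169, 161, 151, 139, 124, 110, 100, 112, 140, 141, 139, 141, 142, 142, 141, 141]
120 [149, 150, 151, 151, 154, 153, 155, 161, 179, 192, 199, 208, 218, 226, 221, 212, 200, 189, 180, 169, 159, 148, 137, 122, 109, 102, 120, 150, 153, 153, 152, 153, 152, 151, 152]
130 [146, 147, 148, 148, 150, 148, 148, 156, 177, 190, 200, 208, 219, 227, 222, 211, 198, 186, 178, 169, 159, 146, 135, 120, 107, 101, 118, 147, 152, 150, 152, 152, 151, 154, 153]
50 [0.5462 0.0788 0.12  ]
70 [0.5459 0.0653 0.12  ]
90 [0.5456 0.0515 0.12  ]
110 [0.5452 0.0372 0.12  ]
125 [0.545  0.0262 0.12  ]
pad end [0.529  0.0234 0.236 ] [0.5599 0.0227 0.236 ] [0.54445066 0.02304947 0.236     ]
```

```bash
python3 -m creep '[[-0.002,0.001,0.02,0,0,0,-1],[0,0,0.02,0,0,0,-1],[0,0,0.02,0,0,0,-1],[0,0,0.015,0,0,0,-1],[0,0,0.01,0,0,0,-1],[0,0,0.01,0,0,0,-1],[0,0,0.005,0,0,0,-1],[0,0,0.002,0,0,0,-1],[0,0,0,0,0,0,-1]]'
```

```text
t: 8.1
position: [0.5441, -0.0292, 0.1068]
tool_rot: [0.0, 0.716, 0.698, 0.0]
wrist_force: [0.1, 0.0, -1.5]
finger_gap: 0.363
grasp_force: 29.8
```

```bash
python3 -m creep '[[0,0,0.001,0,0,0,-1],[0,0,0,0,0,0,-0.1],[0,0,0,0,0,0,0.1],[0,0,0,0,0,0,0.3],[0,0,0,0,0,0,0.3],[0,0,-0.02,0,0,0,0.3],[0,0,-0.04,0,0,0,0.3],[0,0,-0.04,0,0,0,0.3],[0,0,-0.04,0,0,0,0.3],[0,0,-0.04,0,0,0,0.3],[0,0,-0.04,0,0,0,0.3]]'
python3 - <<'E'
from h import *
from cell import r
F={n:r.grab_frame(n) for n in("wrist","scene","top")};pickle.dump(F,open("f4.pkl","wb"))
z=lambda im,x,y,w,h,k:cv2.resize(im[y:y+h,x:x+w],None,fx=k,fy=k,interpolation=cv2.INTER_CUBIC)
c=np.hstack([z(F["wrist"]["image"],120,0,280,384,1),z(F["scene"]["image"],225,145,128,96,4)])
cv2.imwrite("pics/c4.png",c[:,:,::-1])
goto([.49,.345,.33],[1,0])
E
```

```text
t: 9.2
position: [0.5436, -0.0293, 0.3275]
tool_rot: [-0.0, 0.716, 0.698, 0.0]
wrist_force: [1.1, 0.7, -0.1]
finger_gap: 0.648
grasp_force: 0.0
wz -0.026 j7 0.2
P [ 0.5451 -0.0294  0.3279] tool x [0.    1.    0.001] z [ 0.004  0.001 -1.   ] shift [ 0.3744 -0.0551 -0.0018]
```

View pics/c4.png

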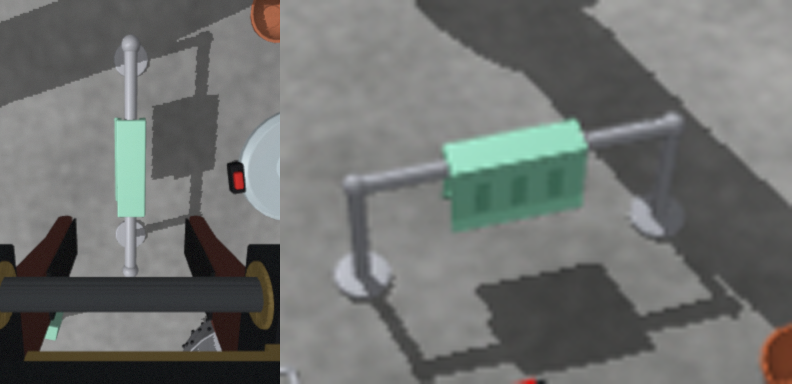

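The pad hangs level and centred on the bar (crop pixels 115–146 × 120–215), let go. Next I go to see the board from above.

```bash
python3 -c "
from h import *
goto([.517,.265,.34],[.943,.333])"
```

```text
wz -0.365 j7 0.2
P [ 0.5451 -0.0294  0.3279] tool x [-0.333  0.943 -0.   ] z [ 0.004  0.001 -1.   ] shift [ 0.287   0.0716 -0.0118]
```

```bash
python3 -m creep '[[0,0,-0.004,0,0,-0.1217,0.3],[0,0,-0.004,0,0,-0.1217,0.3],[0,0,-0.004,0,0,-0.1217,0.3],[0.036,0.009,0,0,0,0,0.3],[0.036,0.009,0,0,0,0,0.3],[0.036,0.009,0,0,0,0,0.3],[0.036,0.009,0,0,0,0,0.3],[0.036,0.009,0,0,0,0,0.3],[0.036,0.009,0,0,0,0,0.3],[0.036,0.009,0,0,0,0,0.3],[0.035,0.009,0,0,0,0,0.3],[0,0,0,0,0,0,0.3],[0,0,0,0,0,0,0.3]]'
python3 - <<'E'
from h import *
from cell import r
f=r.grab_frame("wrist");pickle.dump(f,open("w5.pkl","wb"));cv2.imwrite("pics/w5.png",f["image"][:,:,::-1])
h=cv2.cvtColor(f["image"],cv2.COLOR_RGB2HSV)
for c in mask(f,(10,60,40),(30,255,255),4): print(cv2.contourArea(c),cv2.approxPolyDP(c,2,True)[:,0].tolist()[:12])
E
```

```text
t: 10.65
position: [0.5156, 0.2659, 0.336]
tool_rot: [-0.0, 0.577, 0.817, -0.001]
wrist_force: [0.9, -1.1, 0.5]
finger_gap: 0.655
grasp_force: 0.0
4170.5 [[511, 344], [385, 344], [383, 351], [160, 352], [158, 349], [147, 351], [144, 360], [511, 360]]
2214.5 [[247, 0], [249, 165], [260, 167], [260, 0]]
961.0 [[372, 261], [366, 268], [365, 276], [375, 276], [379, 280], [384, 303], [380, 312], [369, 314], [379, 328], [387, 329], [391, 324], [394, 309]]
959.5 [[128, 261], [121, 261], [116, 266], [108, 289], [107, 314], [114, 329], [123, 327], [131, 312], [121, 312], [117, 305], [122, 279], [125, 276]]
```

View pics/w5.png

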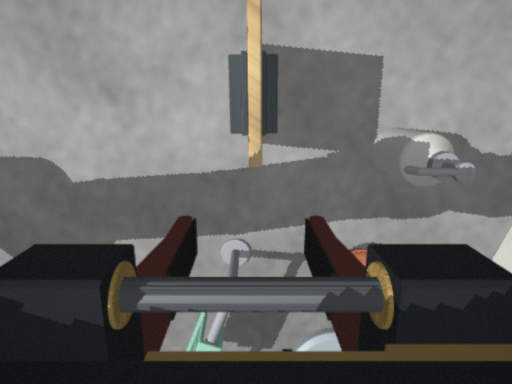

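The board's top edge shows as a thin strip, columns 247–261 with its near end at row 167. The soap is well clear at (430,160).

```bash
python3 - <<'E'
from h import *
f=pickle.load(open("w5.pkl","rb"));h=cv2.cvtColor(f["image"],cv2.COLOR_RGB2HSV)
m=cv2.inRange(h,np.array((10,60,40)),np.array((30,255,255)));L=[]
for y in range(0,164,4):
    i=np.where(m[y,230:280])[0]+230;L.append((i.min(),i.max()+1,y))
L=np.array(L,float);print(L[::8].tolist())
P=np.array([onz(f,((a+b-1)/2,y),.208)[:2] for a,b,y in L]);print("w mm",np.mean(L[:,1]-L[:,0])*.29/327*1000)
l=cv2.fitLine(P.astype(np.float32),cv2.DIST_L2,0,.01,.01).ravel();d=l[:2]*np.sign(l[1])
E=onz(f,(254,166.5),.208)[:2];E=l[2:]+d*(d@(E-l[2:]));C=E+.07*d;print("dir",d,"near",E,"centre",C)
goto([C[0],C[1],.24],[d[1],-d[0]])
F=pickle.load(open("f4.pkl","rb"))
# pad on the rail as seen by the wrist
for c in mask(F["wrist"],(60,40,150),(95,255,255),1):
    Q=np.array([onz(F["wrist"],p,.133)[:2] for p in c[:,0]]);print("pad",cv2.minAreaRect((Q*1000).astype(np.float32)))
E
```

```text
[[247.0, 261.0, 0.0], [247.0, 262.0, 32.0], [247.0, 262.0, 64.0], [247.0, 262.0, 96.0], [248.0, 262.0, 128.0], [249.0, 262.0, 160.0]]
w mm 12.697098530618332
dir [-0.3462695  0.9381351] near [0.51483299 0.2809768 ] centre [0.49059412 0.34664626]
wz -0.015 j7 0.01
P [0.516  0.2646 0.3365] tool x [-0.346  0.938 -0.001] z [-0.001 -0.002 -1.   ] shift [0.0859 0.0047 0.0964]
pad ((542.8016357421875, -29.548053741455078), (110.23957824707031, 33.433738708496094), 88.52001190185547)
```

```bash
python3 -m creep '[[0.03,0.002,0,0,0,-0.015,0.3],[0.03,0.0017,0,0,0,0,0.3],[0.026,0.001,0.01,0,0,0,0.3],[0,0,0.03,0,0,0,0.3],[0,0,0.03,0,0,0,0.3],[0,0,0.03,0,0,0,0.3],[0,0,0.03,0,0,0,0.3],[0,0,0.03,0,0,0,0.3],[0,0,0,0,0,0,0.3],[0,0,0,0,0,0,-1],[0,0,0,0,0,0,-1],[0,0,0,0,0,0,-1],[0,0,0,0,0,0,-1],[0,0,0,0,0,0,-1],[0,0,0,0,0,0,-1],[0,0,0,0,0,0,-1],[0,0,0,0,0,0,-1]]'; python3 -c "
from h import *
goto([.43,-.03,.25],[.99966,-.02626])"
```

```text
t: 12.4
position: [0.4911, 0.348, 0.178]
tool_rot: [-0.0, 0.571, 0.821, -0.0]
wrist_force: [-1.5, -0.7, 4.4]
finger_gap: 0.137
grasp_force: 30.0
wz 0.381 j7 -0.02
P [0.4911 0.348  0.178 ] tool x [0.026 1.    0.   ] z [-0.001  0.    -1.   ] shift [-0.3794 -0.0512 -0.072 ]
```

Board gripped (gap 12 mm, TCP 170 mm above its lower end). Next: lift it, turn it square to the rail, carry it to the rail's robot side and tilt it.

```bash
python3 -m creep '[[0,0,-0.01,0,0,0,-1],[0,0,-0.02,0,0,0,-1],[0,0,-0.03,0,0,0,-1],[0,0,-0.03,0,0,0,-1],[0,0,0,0,0,0.095,-1],[0,0,0,0,0,0.095,-1],[0,0,0,0,0,0.095,-1],[0,0,0,0,0,0.096,-1],[0,0,0,0,0,0,-1]]'; python3 -m creep '[[-0.02,-0.003,0,0,0,0,-1],[-0.028,-0.004,0,0,0,0,-1],[-0.028,-0.004,0,0,0,0,-1],[-0.028,-0.004,0,0,0,0,-1],[-0.028,-0.004,0,0,0,0,-1],[-0.028,-0.004,0,0,0,0,-1],[-0.028,-0.004,0,0,0,0,-1],[-0.028,-0.004,0,0,0,0,-1],[-0.028,-0.004,0,0,0,0,-1],[-0.028,-0.004,0,0,0,0,-1],[-0.028,-0.004,0,0,0,0,-1],[-0.028,-0.004,0,0,0,0,-1],[-0.028,-0.004,0,0,0,0,-1],[-0.028,-0.003,0,0,0,0,-1],[-0.015,0,0,0,0,0,-1],[0,0,0,0.085,0,0,-1],[0,0,0,0.085,0,0,-1],[0,0,0,0.08,0,0,-1],[0,0,0,0,0,0,-1],[0,0,0,0,0,0,-1]]'
python3 - <<'E'
from h import *
from cell import r
c=np.array([.5437,-.0295,0]);X=np.array([.99966,-.02626,0])
goto(c-X*(.0137+.025)+[0,0,.172]);goto(c-X*.0137+[0,0,.1665])
F={n:r.grab_frame(n) for n in("scene","wrist")};pickle.dump(F,open("f6.pkl","wb"))
z=lambda im,x,y,w,h,k:cv2.resize(im[y:y+h,x:x+w],None,fx=k,fy=k,interpolation=cv2.INTER_CUBIC)
cv2.imwrite("pics/c6.png",np.hstack([F["wrist"]["image"][:,100:400],z(F["scene"]["image"],215,90,120,96,4)])[:,:,::-1])
E
```

```text
t: 13.3
position: [0.4913, 0.3479, 0.2678]
tool_rot: [0.0, 0.717, 0.697, -0.0]
wrist_force: [-0.7, -0.6, -2.4]
finger_gap: 0.137
grasp_force: 30.0
t: 15.3
position: [0.4267, -0.0506, 0.2675]
tool_rot: [-0.088, 0.711, 0.692, -0.087]
wrist_force: [-0.4, 0.1, -2.0]
finger_gap: 0.135
grasp_force: 30.0
P [ 0.4267 -0.0506  0.2675] tool x [ 0.027  1.    -0.002] z [-0.246  0.005 -0.969] shift [0.0245 0.0988 0.0733]
P [ 0.4267 -0.0506  0.2675] tool x [ 0.027  1.    -0.002] z [-0.246  0.005 -0.969] shift [0.0245 0.1243 0.0725]
```

View pics/c6.png

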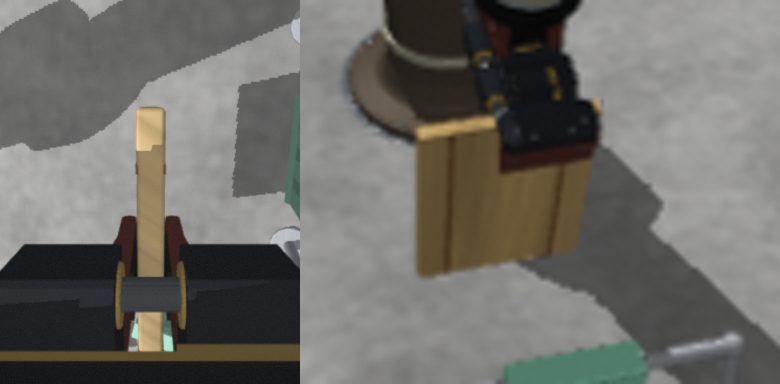

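```bash
python3 -m creep '[[0.003,0.012,0.009,0,0,0,-1],[0.003,0.012,0.009,0,0,0,-1],[0.003,0.012,0.009,0,0,0,-1],[0.003,0.012,0.009,0,0,0,-1],[0.003,0.012,0.009,0,0,0,-1],[0.003,0.012,0.009,0,0,0,-1],[0.003,0.012,0.009,0,0,0,-1],[0.003,0.0145,0.01,0,0,0,-1],[0,0,0,0,0,0,-1],[0,0,0,0,0,0,-1]]'
python3 - <<'E'
from h import *
c=np.array([.5437,-.0295,0]);X=np.array([.99966,-.02626,0])
goto(c-X*(.0137+.025)+[0,0,.1665]);goto(c-X*.0137+[0,0,.1665])
E
```

```text
t: 16.4
position: [0.5044, -0.0278, 0.1728]
tool_rot: [-0.089, 0.711, 0.692, -0.087]
wrist_force: [0.8, -0.9, -2.3]
finger_gap: 0.132
grasp_force: 30.0
P [ 0.5044 -0.0278  0.1728] tool x [ 0.027  1.    -0.   ] z [-0.248  0.006 -0.969] shift [-0.0006  0.0022  0.0059]
P [ 0.5044 -0.0278  0.1728] tool x [ 0.027  1.    -0.   ] z [-0.248  0.006 -0.969] shift [-0.0006  0.0264 -0.0003]
```

```bash
python3 -m creep '[[0,0.0012,0.0048,0,0,0,-1],[0,0,0,0,0,0,-1],[0,0.0048,-0.0012,0,0,0,-1],[0,0.0048,-0.0012,0,0,0,-1],[0,0.0048,-0.0012,0,0,0,-1],[0,0.0048,-0.0012,0,0,0,-1],[0,0.002,-0.0005,0,0,0,-1],[0,0,0,0,0,0,-1],[0,0,0,0,0,0,-1]]'
python3 -c "
from h import *
c=np.array([.5437,-.0295,0]);X=np.array([.99966,-.02626,0])
goto(c-X*.0137+[0,0,.1665])"
```

```text
t: 17.3
position: [0.5264, -0.0283, 0.1675]
tool_rot: [-0.089, 0.711, 0.692, -0.087]
wrist_force: [-0.1, -0.0, -1.7]
finger_gap: 0.135
grasp_force: 30.0
P [ 0.5264 -0.0283  0.1675] tool x [ 0.027  1.    -0.   ] z [-0.248  0.007 -0.969] shift [-0.0007  0.0038  0.    ]
```

```bash
python3 -m creep '[[0,0.001,-0.0002,0,0,0,-1],[0,0.001,-0.0002,0,0,0,-1],[0,0.0003,0.001,0,0,0,-1],[0,0,0,0,0,0,-1],[0,0,0,0,0,0,-1]]'
python3 - <<'E'
from h import *
from cell import r
F={n:r.grab_frame(n) for n in("scene","wrist")};pickle.dump(F,open("f7.pkl","wb"))
z=lambda im,x,y,w,h,k:cv2.resize(im[y:y+h,x:x+w],None,fx=k,fy=k,interpolation=cv2.INTER_CUBIC)
cv2.imwrite("pics/c7.png",np.hstack([F["wrist"]["image"][:,100:400],z(F["scene"]["image"],225,135,110,96,4)])[:,:,::-1])
goto([.5262,-.028,.1665])
E
```

```text
t: 17.8
position: [0.5285, -0.0282, 0.1664]
tool_rot: [-0.089, 0.711, 0.692, -0.087]
wrist_force: [0.2, 0.1, -1.9]
finger_gap: 0.137
grasp_force: 30.0
P [ 0.5285 -0.0282  0.1664] tool x [0.027 1.    0.   ] z [-0.247  0.007 -0.969] shift [ 0.0002 -0.0023  0.0005]
```

View pics/c7.png

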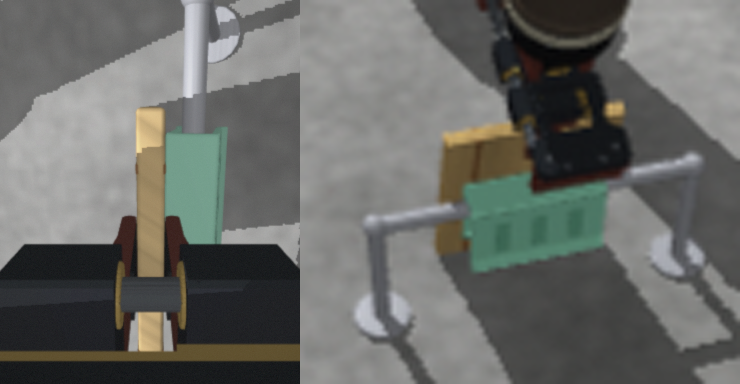

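The board is parallel to the pad, just short of the counter and the pad. I creep on in small steps until contact.

```bash
python3 -m creep '[[0,0.0002,0.0008,0,0,0,-1],[0,0,0,0,0,0,-1],[0,0,0,0,0,0,-1]]'; python3 -m creep '[[0,0.001,-0.0002,0,0,0,-1],[0,0,0,0,0,0,-1],[0,0,0,0,0,0,-1]]';  python3 -m creep '[[0,0.0002,0.0008,0,0,0,-1],[0,0,0,0,0,0,-1],[0,0,0,0,0,0,-1]]'
```

```text
t: 18.2
position: [0.5288, -0.0284, 0.1661]
tool_rot: [-0.089, 0.711, 0.692, -0.087]
wrist_force: [0.4, -0.6, 4.5]
finger_gap: 0.134
grasp_force: 30.0
t: 18.5
position: [0.5293, -0.0284, 0.1659]
tool_rot: [-0.09, 0.711, 0.692, -0.087]
wrist_force: [-2.0, -0.5, 7.0]
finger_gap: 0.133
grasp_force: 30.0
t: 18.8
position: [0.5296, -0.0286, 0.1658]
tool_rot: [-0.089, 0.711, 0.692, -0.087]
wrist_force: [-0.7, 0.4, 12.6]
finger_gap: 0.138
grasp_force: 30.1
```

The board is on the counter (12 N up). Now release and withdraw along the tool axis.

```bash
python3 -m creep '[[0,0,0,0,0,0,-0.5],[0,0,0,0,0,0,-0.3],[0,0,0,0,0,0,-0.1],[0,0,0,0,0,0,-0.1],[0,0,0,0,0,0,-0.1],[0,0,0,0,0,0,-0.1]]'
python3 - <<'E'
from h import *
from cell import r
F={n:r.grab_frame(n) for n in("scene","wrist")};pickle.dump(F,open("f8.pkl","wb"))
def bb(f):
    return [np.round(cv2.boxPoints(cv2.minAreaRect(c)).tolist()).tolist() for c in mask(f,(12,90,60),(28,255,255),60) if cv2.contourArea(c)>150 and cv2.boundingRect(c)[1]<250 and cv2.boundingRect(c)[0]<350]
print(bb(F["scene"]),bb(F["wrist"]))
E
```

```text
t: 19.4
position: [0.5296, -0.0282, 0.1646]
tool_rot: [-0.089, 0.711, 0.692, -0.087]
wrist_force: [-0.5, -0.5, 0.5]
finger_gap: 0.45
grasp_force: 0.0
[[[-8.0, 254.0], [3.0, 192.0], [38.0, 198.0], [28.0, 260.0]], [[255.0, 172.0], [278.0, 163.0], [283.0, 177.0], [261.0, 185.0]]] [[[240.0, 108.0], [268.0, 108.0], [268.0, 276.0], [240.0, 276.0]]]
```

```bash
python3 -m creep '[[0,0,-0.01,0,0,0,-0.1],[0,0,-0.02,0,0,0,-0.1],[0,0,-0.03,0,0,0,-0.1],[0,0,-0.04,0,0,0,-0.1],[0,0,-0.05,0,0,0,-0.1],[-0.04,-0.04,-0.04,0,0,0,-0.1],[-0.04,-0.04,-0.02,0,0,0,-0.1],[-0.04,-0.04,0,0,0,0,-0.1],[-0.04,-0.04,0,0,0,0,-0.1],[-0.04,-0.04,0,0,0,0,-0.1],[0,0,0,0,0,0,-0.1],[0,0,0,0,0,0,-0.1],[0,0,0,0,0,0,-0.1]]'
python3 - <<'E'
from h import *
from cell import r
F={n:r.grab_frame(n) for n in("scene","top")};pickle.dump(F,open("f9.pkl","wb"))
z=lambda im,x,y,w,h,k:cv2.resize(im[y:y+h,x:x+w],None,fx=k,fy=k,interpolation=cv2.INTER_CUBIC)
cv2.imwrite("pics/c9.png",np.hstack([z(F["top"]["image"],185,155,100,96,4),z(F["scene"]["image"],235,140,100,96,4)])[:,:,::-1])
E
```

```text
t: 20.8
position: [0.4113, -0.1925, 0.3959]
tool_rot: [-0.089, 0.71, 0.693, -0.087]
wrist_force: [-0.4, 0.4, 0.2]
finger_gap: 0.445
grasp_force: 0.0
```

View pics/c9.png

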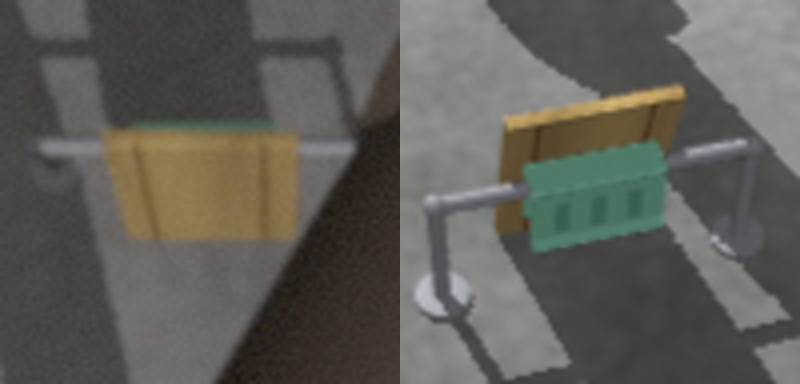

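The board stands square behind the pad and leans on its roof edge. The pad is still astride the bar and the gripper is clear. One slant check, then I hand in.

```bash
python3 - <<'E'
from h import *
from cell import r
F=pickle.load(open("f9.pkl","rb"));S=F["scene"]
for p in((261.3,170.5),(305.8,162)):
    P=onz(S,p,.193);print(P.round(4))
print("slant est",np.arcsin((onz(S,(283.5,166.2),.193)[0]-(.5437-.056))/.2))
print(r.job_done())
E
```

```text
[ 0.5362 -0.0995  0.193 ]
[0.5392 0.0393 0.193 ]
slant est 0.251217709138873
the job is handed in; nothing more can be done
None
```

The mint pad hangs astride the bar, and the bamboo board stands on its short end leaning on the pad at about 0.25 rad, square to the rail. I handed the job in at about 21 s; it returned no verdict.

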